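# Show a valve block to the level microscope, then square up the finished row

## Robot

A 6-joint arm with a two-finger parallel gripper is mounted at the origin on the work surface. World frame = base frame: x ahead of the robot, y to its left, z up, the work surface at z = 0. Lengths are in m, angles in degrees, forces in N, time in s.
With the tool pointing down it reaches from about 0.3 to 0.75 m from the base axis. Payload 8.5 kg.
Tool frame: the origin (TCP) lies at the very end of the fingers, on their centre line; the grasp point (between the pads) lies env.pinch_z behind it (env.pinch_z is the distance from the TCP to the grasp point, in m); z points along the fingers, y is the line along which they close (so a half turn about z gives the same grasp; the last joint's range is limited). The gripper opens to 85 mm and grips with 20 to 120 N. Pads are 22 mm wide; open, the fingers measure 114 mm over their backs; the gripper's body (76 mm by 85 mm) begins 54 mm behind the grasp point. The pads swing forward as they close: fully open they stand 13 mm farther back than shut.
Start: joints at [58.997, 21.807, 74.336, -0, 83.858, -12.336], TCP at [0.176, 0.521, 0.231] pointing down, gripper open.
Joint ranges: [-178.18, 178.18], [-50.72, 133.34], [12.68, 142.11], [-81.47, 261.47], [9.98, 163.14], [-165.26, 165.26]. Speed limits (degrees/s): [136.94, 136.94, 180, 180, 180, 180].

## Interface

Orientations are given as a 3x3 rotation matrix whose columns are the frame's x, y, z axes.
In Python, from rig import telemetry, get_image, env gives the robot as it stands. The module is installed in compiled form; this text tells all that it offers.
- The arm moves only by the tool apply_moves, never from a script. Its argument "series" is a list of rows, each a list of 7 numbers: the shift along the tool's x, y, z in mm, then the turn, a rotation vector about the tool's x, y, z in degrees, then the opening, from 0 (shut) to 1 (fully open). A call has 1 to 12 rows; each row shifts and turns the commanded pose from where the row before left it, along the tool's axes as they then stand; what a row does not reach is not made up. A row lasts 1/8 s, in which the tool goes at most 62.5 mm and 10.7 degrees, less where a joint would pass 70% of its speed; a pose out of reach is approached as far as the arm can. A call with a gripper value outside its range is refused whole. The fingers move at their own pace and stop on an object; "grip_force" is the grip in N (left out, the last holds). Time passes only in rows, so rows that do not move let the fingers close. It gives the time, the measured TCP pose, the force, the opening and the grip force at its end, in the units of the state.
- telemetry.observe(): the state, without advancing time (a new reading comes with each control period).
- get_image(name): name is "scene" or "side" or "wrist"; returns a dict with "frame" (420x560x3 uint8, red, green, blue), "z_map" (420x560 float32, m along the optical axis (not along the pixel's ray), 0 where there is no reading), "vertical_fov" (degrees; the focal length in pixels is half the picture's height over the tangent of half this angle, whatever the lens; pixels are square), "cx", "cy" (the principal point, pixels), "eye" and "attitude" of the camera in the world; the wrist camera has in their place "mount" (4x4, takes a point from camera to tool coordinates, whose origin is the TCP and whose axes are the flange's). Camera axes: x right, y up, looking along -z (the intrinsics and any distortion apply to the point x, -y, -z); pixel columns grow to the right and rows downward; lengths in m; the calibration is good to about 2 mm. The wrist camera is an equidistant fisheye: a pixel r from the principal point sees the ray r / f radians off the axis. A picture is of the moment at which its call begins: read the wrist's pose just before it.
- env.close_job(): hands the job in; it is judged then, once.
The state is a dict: "time_s": time; "q": joint angles; "qvel": joint speeds; "joint_efforts": joint torques, N m; "position": TCP position; "tool_rot": TCP orientation; "ft_force": force on the tool from outside, world axes, zero at the start; "wrist_torque": the same for the moment, N m; "grip_width": finger opening in m; "gripper_force": force on a finger pad.
Only numpy, scipy, OpenCV 4.12 (cv2) and the standard library are available. Lean on these libraries where they do the work, as an engineer would, in place of code of your own. Each camera call takes 0.05 s, during which the arm holds its last target. There are 200 camera calls.

## Task

Take the valve block from the incoming mat and hold it upright about 40 mm in front of the microscope's lens, its body centred on the lens, turning it to show squarely and in this order the square pad, the round port and the twin studs; then, twin studs still turned to the lens, tip its foot up towards the lens by about 30 degrees; hold each of the four views steady for about half a second. Then stand it in the empty middle place of the finished plate and nudge the two finished blocks there without lifting them, so that all three stand evenly in one straight row, each in its outlined place with its flat side snug and square against the fence. Do not touch the microscope, and leave the drill chuck, the white pot and the screwdriver where they are.

Things in the scene. Friction and masses are not known exactly. Their poses are not given: they have to be found in the camera images.
- block: to be inspected, on the incoming mat, turned any way: aluminium valve block, 0.22 kg, 75 mm tall: 36 mm square body, 44 mm high, under a 28 mm square neck, 31 mm high (the grip). Origin: centre of underside, z up. 22 mm up, standing out 8 mm: +x side round port (20 mm across), +y side twin studs (10 mm across, 20 mm apart), -y side square pad (26 mm). The -x side is flat.
- mate_left: finished block of the same shape, standing 10 to 35 mm in front of the fence, near the left (+y) place of the plate, flat side (-x) roughly to the fence.
- mate_right: finished block of the same shape, likewise near the right (-y) place of the plate.
- plate: fixed grey plate, 4 mm thick, x -95 to 55 mm, y +-135 mm; origin on its underside. At its far edge a steel fence, 30 mm high; the blocks stand against its near face at x = 30 mm. Three outlined places along it, at y = 80, 0, -80 mm; a block snug in place has its axis at x = 12 mm, underside at z = 4 mm, its own -x side to the fence.
- scope: fixed stereo microscope, laid level on a stand: it looks along its own -x. Base plate x -55 to 135 mm, y +-75 mm, 18 mm high; round the lens a black ring light 68 mm across, then a head 62 mm wide with its top at 171 mm; eyepieces from x = 5 mm backwards, column to 290 mm high. Origin: underside of the base.
- lens (a point): centre of the microscope's round front glass, in the middle of the ring light, 140 mm above the table, 90 mm in front (-x) of the scope's origin; axes as the scope's.
- mat: fixed black rubber mat, 240 x 150 x 3 mm, where the block to inspect stands; origin at the centre of its underside.
- chuck: bystander: steel drill chuck standing on the mat, 42 mm across, 58 mm high; origin at the centre of its underside.
- pot: bystander: white plastic pot standing on the mat, 44 mm across, 62 mm high; origin at the centre of its underside.
- driver: bystander: screwdriver lying on the table, 150 mm long along its x, about 30 mm high.
Not all that is in view belongs to the job. What is shaped like the mate_left but red is not meant.

How it is judged (in metres and radians):
On the way, in this order (a step that is already met when the one before it is completed fails the run):
1. the square pad is shown squarely to the lens, upright, centred and steady (y of lens in the frame of block between -0.085 and -0.038 m and x of lens in the frame of block between -0.015 and 0.015 m and z of lens in the frame of block between 0.007 and 0.037 m and angle between the y axis of block and the x axis of scope, either way round below 0.17 rad and angle between block's own z axis and vertical below 0.15 rad and linear speed of block below 0.04 m/s and angular speed of block below 0.3 rad/s), for 0.35 s.
2. the round port is shown squarely to the lens, upright, centred and steady (x of lens in the frame of block between 0.038 and 0.085 m and y of lens in the frame of block between -0.015 and 0.015 m and z of lens in the frame of block between 0.007 and 0.037 m and angle between the x axis of block and the x axis of scope, either way round below 0.17 rad and angle between block's own z axis and vertical below 0.15 rad and linear speed of block below 0.04 m/s and angular speed of block below 0.3 rad/s), for 0.35 s.
3. the twin studs are shown squarely to the lens, upright, centred and steady (y of lens in the frame of block between 0.038 and 0.085 m and x of lens in the frame of block between -0.015 and 0.015 m and z of lens in the frame of block between 0.007 and 0.037 m and angle between the y axis of block and the x axis of scope, either way round below 0.17 rad and angle between block's own z axis and vertical below 0.15 rad and linear speed of block below 0.04 m/s and angular speed of block below 0.3 rad/s), for 0.35 s.
4. the foot is tipped up towards the lens, twin studs still turned to it, steady (y of lens in the frame of block between 0.025 and 0.09 m and x of lens in the frame of block between -0.017 and 0.017 m and z of lens in the frame of block between -0.055 and 0.006 m and angle between block's own z axis and vertical between 0.35 and 0.75 rad and angle between the x axis of block and the x axis of scope, either way round above 1.38 rad and linear speed of block below 0.04 m/s and angular speed of block below 0.3 rad/s), for 0.35 s.
At the end, for the whole second after the job is handed in: All three blocks stand upright and at rest on the plate, the inspected one in the middle place, the left and right finished blocks in theirs: flat side within about 5.5 mm of the fence, square to it within 0.12 rad, and within 13 mm of the middle of the place along the fence (x of each of block, mate_left, mate_right in the frame of plate above 0.0065 m and y of block in the frame of plate between -0.013 and 0.013 m and z of each of block, mate_left, mate_right in the frame of plate below 0.008 m and angle between the x axis of each of block, mate_left, mate_right and the x axis of plate, either way round below 0.12 rad and angle between each of block, mate_left, mate_right's own z axis and vertical below 0.06 rad and linear speed of each of block, mate_left, mate_right below 0.01 m/s and y of mate_left in the frame of plate between 0.067 and 0.093 m and y of mate_right in the frame of plate between -0.093 and -0.067 m); the robot touches nothing.
It fails at once if the microscope is touched (contact force between scope and anything else above 1 N).
It fails at once if the drill chuck is moved by more than 25 mm or tipped over (distance of chuck from where it was at the start of the episode above 0.025 m or angle between chuck's own z axis and vertical above 0.35 rad).
It fails at once if the white pot is moved by more than 25 mm or tipped over (distance of pot from where it was at the start of the episode above 0.025 m or angle between pot's own z axis and vertical above 0.35 rad).
It fails at once if the screwdriver is moved by more than 25 mm (distance of driver from where it was at the start of the episode above 0.025 m).
It fails at once if a finished block is tipped over or lifted (angle between any of mate_left, mate_right's own z axis and vertical above 0.4 rad or height (world z) of any of mate_left, mate_right above 0.03 m).
It also fails if it takes over 72 s, if anything falls off the work surface, if the arm or the gripper's body presses on something with over 40 N, if the wrist force passes 120 N, or if a joint passes its speed limit or range.

## Working session

There is one attempt and no reset: what is moved stays moved. The work goes in short steps, Python scripts to look and compute and a tool call to move; the robot and the scene stay as the last step left them, time stands still between calls to the robot, and variables do not carry over. Pictures are saved under pics/ and viewed, at most 11 in all, crops included, and the job is handed in when it is done.

Besides the shell and the picture viewer there is one more tool, called as name(argument=value, ...), one argument or row to a line, values as JSON. apply_moves: Moves the arm, as the interface text tells. Its arguments: {"type":"object","properties":{"series":{"type":"array"},"grip_force":{"type":"number"}},"required":["series"]}

```bash
mkdir -p pics; cat > h.py <<'E'
import numpy as np, cv2
from rig import telemetry, get_image, env
def grab(n,tag):
    s=telemetry.observe(); d=get_image(n); d['s']=s
    np.save(f'pics/{tag}.npy',d,allow_pickle=True)
    cv2.imwrite(f'pics/{tag}.png',cv2.cvtColor(d['frame'],cv2.COLOR_RGB2BGR)); return d
def load(tag): return np.load(f'pics/{tag}.npy',allow_pickle=True).item()
def cloud(d):
    h,w=d['z_map'].shape; f=h/2/np.tan(np.radians(d['vertical_fov'])/2)
    u,v=np.meshgrid(np.arange(w),np.arange(h)); z=d['z_map']
    a=(u-d['cx'])/f; b=(v-d['cy'])/f
    if 'mount' in d:
        r=np.hypot(a,b); k=np.where(r>1e-9,np.tan(np.minimum(r,1.5))/np.maximum(r,1e-9),1); a,b=a*k,b*k
    P=np.stack([a*z,-b*z,-z],-1)
    if 'mount' in d:
        M=np.array(d['mount']); P=P@M[:3,:3].T+M[:3,3]
        s=d['s']; P=P@np.array(s['tool_rot']).T+np.array(s['position'])
    else: P=P@np.array(d['attitude']).T+np.array(d['eye'])
    P[z==0]=np.nan; return P
E
python3 - <<'E'
from h import *
a=grab('scene','sc1');b=grab('side','si1');
for d in(a,b):print({k:v for k,v in d.items() if k not in('frame','z_map','s')})
print(env.pinch_z, a['s'])
E
```

```text
{'vertical_fov': 57.07887159471249, 'cx': 269.8579463753738, 'cy': 210.48828627085706, 'eye': array([ 1.08796582, -0.06277537,  0.95258399]), 'attitude': array([[ 0.10519851, -0.82017797,  0.56235342],
       [ 0.99442154,  0.09113119, -0.05311228],
       [-0.00768641,  0.56480368,  0.8251895 ]])}
{'vertical_fov': 42.74657785682726, 'cx': 285.0838010260411, 'cy': 209.77320655198605, 'eye': array([-0.22296897, -0.75760025,  0.86170413]), 'attitude': array([[ 0.70103081,  0.40818912, -0.58475417],
       [-0.71312713,  0.39856494, -0.5767111 ],
       [-0.00234469,  0.82129631,  0.57049704]])}
0.0187 {'time_s': 0.0, 'q': array([ 5.89976441e+01,  2.18428935e+01,  7.43856721e+01, -1.28952531e-03,
        8.38567156e+01, -1.23352959e+01]), 'qvel': array([ 0.02438432,  0.05221159, -0.03098774, -0.01784635, -0.00126268,
        0.03142808]), 'joint_efforts': array([ 1.14168692e-03, -4.48454010e+01, -2.31279087e+01, -1.59504002e-04,
        4.73459877e-03,  7.14960294e-06]), 'position': array([0.17588769, 0.52081068, 0.23068853]), 'tool_rot': array([[-9.47395111e-01,  3.20065532e-01, -7.47473951e-04],
       [ 3.20066268e-01,  9.47394283e-01, -1.28733442e-03],
       [ 2.96121170e-04, -1.45885554e-03, -9.99998892e-01]]), 'ft_force': array([-0.11316105, -0.12396396, -0.15367272]), 'wrist_torque': array([ 0.00973009,  0.04241907, -0.03921758]), 'gripper_force': 0.0, 'grip_width': 0.08536389549955782}
```

View pics/sc1.png

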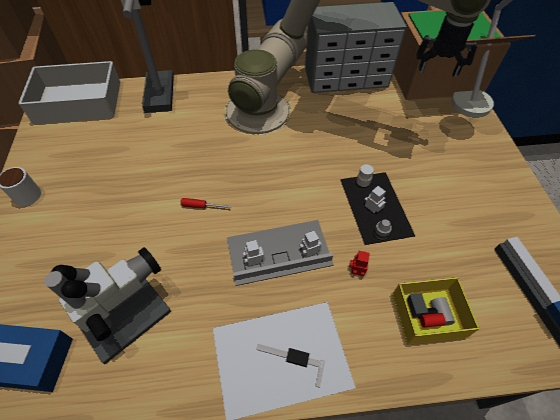

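View pics/si1.png

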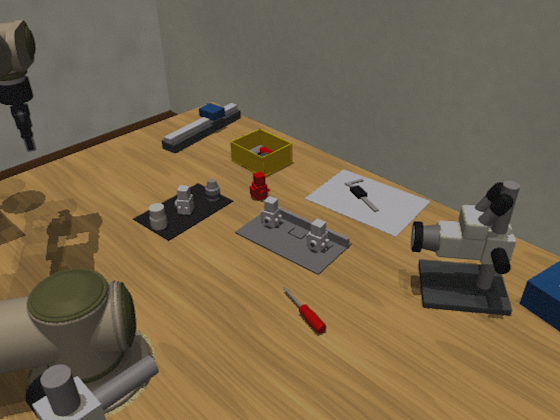

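The scene view shows the grey block at (376,200), between the white pot (366,175) and the chuck (384,227). Other block shapes are the finished mates at (253,252) and (311,243), and the red lookalike at (360,262). I choose (376,200) and will check it in a crop.

```bash
python3 - <<'E'
from h import *
A=load('sc1');B=load('si1');CA,CB=cloud(A),cloud(B)
def pt(C,u,v): return np.round(np.nanmedian(C[v-1:v+2,u-1:u+2].reshape(-1,3),0),4)
for n,C,u,v in [('block',CA,376,196),('pot',CA,366,169),('chuck',CA,384,225),('mL',CA,311,235),('mR',CA,252,245),('drv',CA,195,204),('drvtip',CA,228,208),('lensring',CB,418,236),('table',CA,130,250)]: print(n,pt(C,u,v))
def box(img,C,x,y,h=None):pass
# crops: 1 block scene, 2 block side, 3 plate scene, 4 plate side, 5 scope scene,6 scope side
def crop(d,u,v,w,h): 
    return cv2.resize(cv2.cvtColor(d['frame'],cv2.COLOR_RGB2BGR)[v:v+h,u:u+w],(400,300),interpolation=cv2.INTER_CUBIC)
cv2.imwrite('pics/c1.png',np.vstack([np.hstack([crop(A,346,160,80,60)*1,crop(B,144,170,80,60)]),np.hstack([crop(A,220,215,120,90),crop(B,230,180,120,90)])]))
# point sets
for n,C in(('sc',CA),('si',CB)):
  for nm,(x0,x1,y0,y1,z0,z1) in dict(top=(.25,.6,.0,.35,.05,.1),).items():
    P=C.reshape(-1,3);m=(P[:,0]>x0)&(P[:,0]<x1)&(P[:,1]>-.15)&(P[:,1]<.35)&(P[:,2]>z0)&(P[:,2]<z1)
    Q=P[m]; 
    H,xe,ye=np.histogram2d(Q[:,0],Q[:,1],bins=[70,100],range=[[.25,.6],[-.15,.35]])
    k,l,st,ce=cv2.connectedComponentsWithStats((H>0).astype(np.uint8))
    for i in range(1,k):
        if st[i,4]>5:
            x=.25+(st[i,1])*.005;y=-.15+st[i,0]*.005
            mm=(Q[:,0]>=x)&(Q[:,0]<=x+st[i,3]*.005)&(Q[:,1]>=y)&(Q[:,1]<=y+st[i,2]*.005)
            R=Q[mm];T=R[R[:,2]>R[:,2].max()-.006]
            print(n,len(R),'zmax',R[:,2].max().round(4),'topcen',((T[:,:2].min(0)+T[:,:2].max(0))/2).round(4),'ext',np.ptp(T[:,:2],axis=0).round(4))
E
```

```text
block [0.4714 0.2982 0.07  ]
pot [0.3656 0.2968 0.0658]
chuck [0.5629 0.2982 0.0616]
mL [0.581  0.093  0.0791]
mR [ 0.5945 -0.0638  0.0783]
drv [ 0.4064 -0.2206  0.0223]
drvtip [ 4.190e-01 -1.257e-01  4.000e-04]
lensring [ 0.6227 -0.3214  0.1625]
table [ 5.290e-01 -4.051e-01  5.000e-04]
sc 140 zmax 0.0688 topcen [0.3659 0.2975] ext [0.0412 0.0389]
sc 157 zmax 0.0818 topcen [0.4589 0.3035] ext [0.0377 0.0344]
sc 82 zmax 0.0645 topcen [0.5547 0.3026] ext [0.0222 0.0231]
sc 164 zmax 0.0839 topcen [0.5852 0.0929] ext [0.0295 0.0326]
sc 72 zmax 0.0835 topcen [ 0.5906 -0.0651] ext [0.0187 0.0283]
si 173 zmax 0.0714 topcen [0.3664 0.2965] ext [0.0392 0.0377]
si 186 zmax 0.0842 topcen [0.459  0.3051] ext [0.0337 0.0373]
si 70 zmax 0.067 topcen [0.5542 0.3016] ext [0.025  0.0224]
si 194 zmax 0.0842 topcen [0.5842 0.0895] ext [0.0308 0.0345]
si 181 zmax 0.0844 topcen [ 0.5892 -0.066 ] ext [0.0215 0.0287]
```

View pics/c1.png

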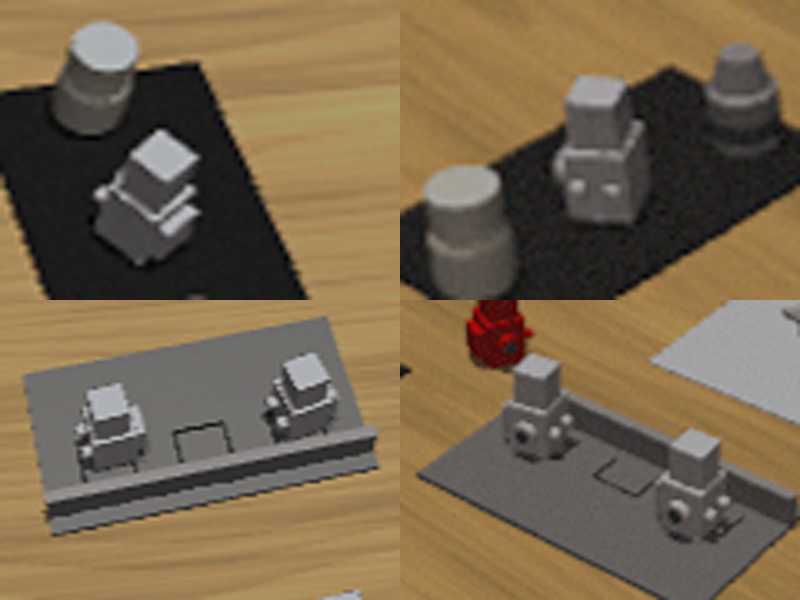

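The crop shows the studs facing the side camera with the port on their left, and the pad on the lower right of the scene view. That puts the block's +y side at about (-0.7,-0.7). The colour and shape match the target. Next I fit the plate and the scope.

```bash
python3 - <<'E'
from h import *
A=load('sc1');B=load('si1')
for n,d in(('sc',A),('si',B)):
    C=cloud(d);P=C.reshape(-1,3);rgb=d['frame'].reshape(-1,3).astype(int);sat=rgb.max(1)-rgb.min(1)
    def fit(nm,m):
        Q=P[m][:,:2]
        im,_,_=np.histogram2d(Q[:,0],Q[:,1],bins=[300,300],range=[[.3,.9],[-.55,.25]]) 
        Q=Q[np.all(np.abs(Q-np.median(Q,0))<np.array([.2,.2]),1)]
        r=cv2.minAreaRect((Q*1000).astype(np.float32)); print(n,nm,m.sum(),np.round(r[0],1),np.round(r[1],1),round(r[2],2), 'med',np.round(np.median(Q,0),4))
        return Q
    reg=(P[:,0]>.4)&(P[:,0]<.72)&(P[:,1]>-.17)&(P[:,1]<.19)
    # exclude red block and paper
    fit('plate',reg&(sat<20)&(P[:,2]>.001)&(P[:,2]<.04)&(rgb.max(1)<150)&(P[:,0]<.655))
    Q=fit('fence',reg&(sat<25)&(P[:,2]>.024)&(P[:,2]<.038)&(P[:,0]>.59))
    r2=(P[:,0]>.5)&(P[:,0]<.95)&(P[:,1]>-.55)&(P[:,1]<-.17)
    fit('base',r2&(P[:,2]>.012)&(P[:,2]<.024)&(sat<25)&(rgb.max(1)<110))
    Q=fit('ring',r2&(P[:,2]>.10)&(P[:,2]<.18)&(rgb.max(1)<60)&(P[:,1]>-.36)&(P[:,0]<.75))
    m=r2&(P[:,2]>.10)&(P[:,2]<.18)&(rgb.max(1)<60)&(P[:,1]>-.36)&(P[:,0]<.75)
    print(np.nanpercentile(P[m],[2,50,98],axis=0).round(4))
def crop(d,u,v,w,h): 
    return cv2.resize(cv2.cvtColor(d['frame'],cv2.COLOR_RGB2BGR)[v:v+h,u:u+w],(400,300),interpolation=cv2.INTER_CUBIC)
cv2.imwrite('pics/c2.png',np.hstack([crop(A,40,235,160,120),crop(B,390,180,160,120)]))
E
```

```text
sc plate 3885 [523.7  -9.9] [263.5 291.5] 6.09 med [0.591 0.008]
sc fence 555 [610.2  12.7] [ 59.1 268.3] 5.96 med [0.6303 0.0052]
sc base 2813 [ 768.4 -437.7] [112.4 305.9] 37.51 med [ 0.7387 -0.3834]
sc ring 306 [ 673.1 -336.7] [58.3 98.1] 37.26 med [ 0.665  -0.3028]
[[ 0.6292 -0.3271  0.1219]
 [ 0.665  -0.3028  0.1609]
 [ 0.696  -0.2838  0.1755]]
si plate 3603 [528.4   9.7] [249.6 355.9] 0.79 med [ 0.5685 -0.0024]
si fence 290 [618.9  32.4] [ 61.5 309.8] 1.23 med [ 0.6297 -0.002 ]
si base 3412 [ 728.7 -422. ] [155.2 232.6] 37.42 med [ 0.7035 -0.4024]
si ring 369 [ 635.3 -321.3] [75.1 44. ] 86.2 med [ 0.6295 -0.3249]
[[ 0.6149 -0.3576  0.1203]
 [ 0.6295 -0.3249  0.1469]
 [ 0.6518 -0.2966  0.176 ]]
```

View pics/c2.png

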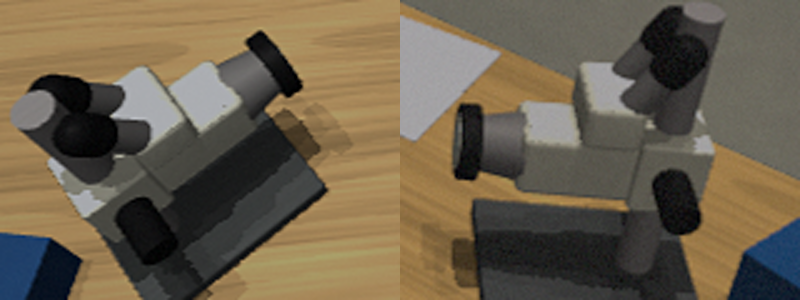

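apply_moves(
  series=[
    [-42,-14.5,0,0,0,0,0.8],
    [-42,-14.5,0,0,0,0,0.8],
    [-42,-14.5,0,0,0,0,0.8],
    [-42,-14.5,0,0,0,0,0.8],
    [-42,-14.5,0,0,0,0,0.8],
    [-42,-14.5,0,0,0,0,0.8],
    [-42,-14.5,0,0,0,0,0.8],
    [-42,-14.5,0,0,0,0,0.8],
    [0,0,0,0,0,-10,0.8],
    [0,0,0,0,0,-10,0.8],
    [0,0,0,0,0,-10,0.8],
    [0,0,0,0,0,-10,0.8],
  ],
  grip_force=60,
)

```text
time_s: 1.6
position: [0.4571, 0.3035, 0.2309]
tool_rot: [[-0.929, -0.369, -0.001], [-0.369, 0.929, -0.0], [0.001, 0.0, -1.0]]
ft_force: [0.1, -0.3, -0.1]
grip_width: 0.0679
gripper_force: 0.0
```

```bash
python3 - <<'E'
from h import *
d=grab('wrist','w1'); s=d['s']; print(s['position'],s['tool_rot'],s['q'],s['grip_width'],d['mount'])
cv2.imwrite('pics/w1.png',cv2.resize(cv2.cvtColor(d['frame'],cv2.COLOR_RGB2BGR),(800,600)))
C=cloud(d);P=C.reshape(-1,3);m=(P[:,2]>.066)&(P[:,2]<.1)&(np.hypot(P[:,0]-.459,P[:,1]-.304)<.04)
Q=P[m];print(len(Q),cv2.minAreaRect((Q[:,:2]*1000).astype(np.float32)),Q[:,2].mean())
m=(P[:,2]>.035)&(P[:,2]<.1)&(np.hypot(P[:,0]-.459,P[:,1]-.304)<.045);Q=P[m];print(cv2.minAreaRect((Q[:,:2]*1000).astype(np.float32)))
# scope ring
t=np.array([.794,.607]);n=np.array([-.607,.794])
for nm,(u0,u1,v0,v1) in dict(sc1=(136,163,246,276),si1=(408,426,218,256)).items():
    d=load(nm);C=cloud(d)[v0:v1,u0:u1].reshape(-1,3);g=d['frame'][v0:v1,u0:u1].reshape(-1,3).max(1)
    m=(g<70)&(C[:,2]>.08)&(C[:,2]<.19); Q=C[m]
    T=np.c_[Q[:,:2]@t,Q[:,:2]@n,Q[:,2]]; print(nm,len(Q));print(np.percentile(T,[1,5,25,50,75,95,99],axis=0).round(4))
# fence line
for nm in('sc1','si1'):
    d=load(nm);P=cloud(d).reshape(-1,3);f=d['frame'].reshape(-1,3).astype(int);sat=f.max(1)-f.min(1)
    m=(sat<25)&(abs(P[:,0]-.632)<.03)&(abs(P[:,1])<.15)&(P[:,2]>.027)&(P[:,2]<.04);Q=P[m]
    Q=Q[abs(Q[:,0]-np.median(Q[:,0]))<.02]
    for _ in range(4):
        k=np.polyfit(Q[:,1],Q[:,0],1); r=Q[:,0]-np.polyval(k,Q[:,1]);Q=Q[abs(r)<max(2*r.std(),.004)]
    print(nm,'fence x=',k,len(Q),r.std(),np.percentile(Q[:,1],[0,2,98,100]),Q[:,2].mean())
E
```

```text
[0.45708063 0.3035163  0.23093476] [[-9.29392339e-01 -3.69092302e-01 -8.67239062e-04]
 [-3.69092168e-01  9.29392744e-01 -3.15714173e-04]
 [ 9.22533362e-04  2.66688118e-05 -9.99999574e-01]] [ 2.12191198e+01  2.17139855e+01  7.45488605e+01  1.12818659e-03
  8.37900214e+01 -9.04406515e+01] 0.06793456137871633 [[-1.65089233e-04  9.44659022e-01  3.28053814e-01  8.39029052e-02]
 [ 9.99999820e-01  3.45371699e-04 -4.91289178e-04 -2.77404189e-04]
 [-5.77401258e-04  3.28053673e-01 -9.44658909e-01 -1.42366691e-01]
 [ 0.00000000e+00  0.00000000e+00  0.00000000e+00  1.00000000e+00]]
909 ((459.51239013671875, 307.13525390625), (28.29970932006836, 28.014524459838867), 35.60932922363281) 0.0771534269771419
((457.2082214355469, 309.8941955566406), (35.935760498046875, 43.414241790771484), 35.331485748291016)
sc1 286
[[ 0.3049 -0.6683  0.1314]
 [ 0.3109 -0.6611  0.1357]
 [ 0.3303 -0.6435  0.1495]
 [ 0.3471 -0.6379  0.1635]
 [ 0.3514 -0.6325  0.1716]
 [ 0.3575 -0.6282  0.174 ]
 [ 0.3588 -0.627   0.1761]]
si1 319
[[ 0.2893 -0.6517  0.1184]
 [ 0.2916 -0.6485  0.1258]
 [ 0.2949 -0.6396  0.1412]
 [ 0.3011 -0.6344  0.1558]
 [ 0.312  -0.629   0.1692]
 [ 0.3322 -0.6259  0.1753]
 [ 0.3438 -0.6256  0.1765]]
sc1 fence x= [-0.11096512  0.6346096 ] 379 0.003336299376986553 [-0.11762219 -0.11301877  0.13984116  0.14625547] 0.030202376785944052
si1 fence x= [-0.1079955   0.63268262] 162 0.0027738681165499542 [-0.12205599 -0.11856352  0.09091994  0.09608631] 0.031124219520734922
```

View pics/w1.png

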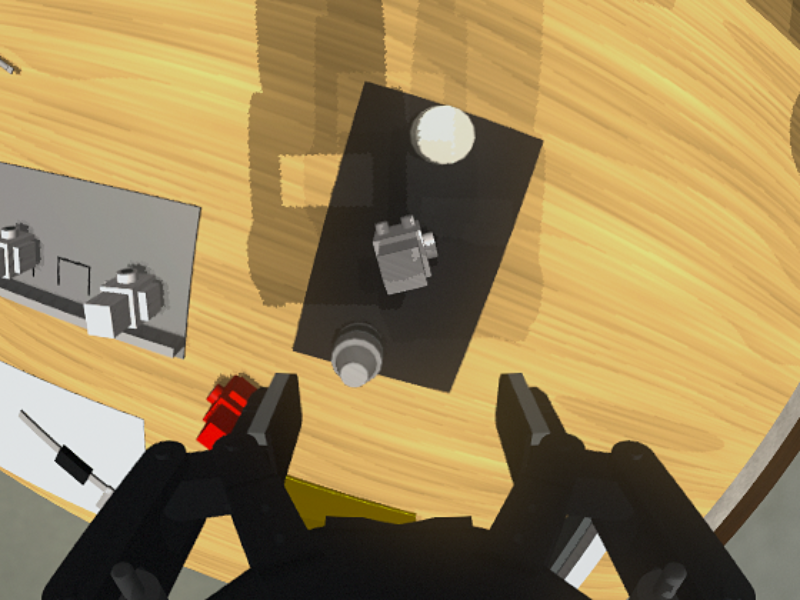

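The wrist view shows the block at (400,255) with the studs facing up and left and the port facing right. The pot is at (443,133), the chuck at (356,357), and the plate is on the left. The block's yaw is about 125.5°. I'll grasp across its port and flat faces.

apply_moves(
  series=[
    [-3,1,0,0,0,-7,0.8],
    [0,0,40,0,0,-7,0.8],
    [0,0,40,0,0,0,0.8],
    [0,0,40,0,0,0,0.8],
    [0,0,35,0,0,0,0.8],
    [0,0,25,0,0,0,0.8],
    [0,0,0,0,0,0,0.8],
    [0,0,0,0,0,0,0],
    [0,0,0,0,0,0,0],
    [0,0,0,0,0,0,0],
    [0,0,0,0,0,0,0],
    [0,0,0,0,0,0,0],
  ],
  grip_force=60,
)

```text
time_s: 3.15
position: [0.4601, 0.306, 0.0525]
tool_rot: [[-0.816, -0.578, 0.002], [-0.578, 0.816, 0.001], [-0.002, -0.0, -1.0]]
ft_force: [-1.2, 0.8, 6.2]
grip_width: 0.0267
gripper_force: 58.9
```

apply_moves(
  series=[
    [0,0,-25,0,0,0,0],
    [0,0,-45,0,0,0,0],
    [0,0,-47,0,0,0,0],
    [0,0,0,0,0,9.5,0],
    [0,0,0,0,0,10,0],
    [0,0,0,0,0,10,0],
    [0,0,0,0,0,10,0],
    [0,0,0,0,0,10,0],
    [0,0,0,0,0,10,0],
    [0,0,0,0,0,10,0],
    [0,0,0,0,0,10,0],
    [0,0,0,0,0,8.5,0],
  ],
)

```text
time_s: 4.65
position: [0.4594, 0.3055, 0.1682]
tool_rot: [[-0.602, 0.798, -0.001], [0.798, 0.602, -0.0], [0.0, -0.001, -1.0]]
ft_force: [-0.3, 0.3, -2.0]
grip_width: 0.0273
gripper_force: 59.9
```

apply_moves(
  series=[
    [-30,-13,0,0,0,0,0],
    [-47,-20,0,0,0,0,0],
    [-47,-20,0,0,0,0,0],
    [-47,-20,0,0,0,0,0],
    [-47,-20,0,0,0,0,0],
    [-47,-20,0,0,0,0,0],
    [-47,-20,0,0,0,0,0],
    [-47,-20,0,0,0,0,0],
    [-47,-20,0,0,0,0,0],
    [-47,-20,0,0,0,0,0],
    [-35,-20,0,0,0,0,0],
    [-12,-14,0,0,0,0,0],
  ],
)

```text
time_s: 6.15
position: [0.5821, -0.2315, 0.1677]
tool_rot: [[-0.605, 0.796, -0.001], [0.796, 0.605, 0.0], [0.001, -0.0, -1.0]]
ft_force: [-0.2, 0.8, -3.3]
grip_width: 0.0272
gripper_force: 59.9
```

```bash
python3 - <<'E'
from h import *
s=telemetry.observe();print(s['position'],s['tool_rot'],s['q'],s['grip_width'])
a=grab('scene','sc2');b=grab('side','si2')
def crop(d,u,v,w,h): 
    return cv2.resize(cv2.cvtColor(d['frame'],cv2.COLOR_RGB2BGR)[v:v+h,u:u+w],(400,300),interpolation=cv2.INTER_CUBIC)
cv2.imwrite('pics/c3.png',np.hstack([crop(a,110,190,120,90),crop(b,330,170,160,120)]))
E
```

```text
[ 0.58208187 -0.23150006  0.16770297] [[-6.05000127e-01  7.96225021e-01 -7.49379000e-04]
 [ 7.96225119e-01  6.05000419e-01  2.31018033e-04]
 [ 6.37316947e-04 -4.56908444e-04 -9.99999693e-01]] [-3.24943499e+01  3.22260190e+01  6.72341616e+01 -1.20645093e-02
  8.05831447e+01 -6.97212396e+01] 0.02721059135884456
```

View pics/c3.png

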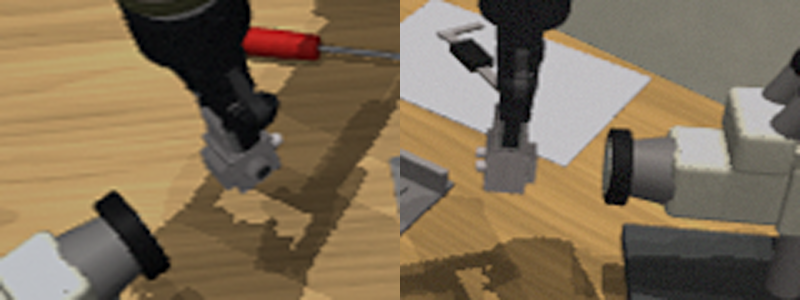

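apply_moves(
  series=[
    [-14,1,0,0,0,0,0],
    [-10,1,0,0,0,0,0],
    [-4,0,0,0,0,0,0],
    [0,0,0,0,0,0,0],
    [0,0,0,0,0,0,0],
    [0,0,0,0,0,0,0],
    [0,0,0,0,0,0,0],
    [0,0,0,0,0,0,0],
    [0,0,0,0,0,0,0],
    [0,0,0,0,0,0,0],
  ],
)

```text
time_s: 7.5
position: [0.601, -0.2506, 0.1683]
tool_rot: [[-0.606, 0.795, 0.0], [0.795, 0.606, 0.0], [0.0, 0.0, -1.0]]
ft_force: [-0.1, 0.7, -3.3]
grip_width: 0.027
gripper_force: 59.9
```

```bash
python3 - <<'E'
from h import *
a=grab('scene','sc3');b=grab('side','si3');s=b['s'];print(s['position'],s['ft_force'])
t=np.array([.794,.607]);n=np.array([-.607,.794]);p=s['position']
print('tcp t,n',p[:2]@t,p[:2]@n)
for d in(a,b):
    P=cloud(d).reshape(-1,3);g=d['frame'].reshape(-1,3).astype(int)
    m=(np.hypot(P[:,0]-p[0],P[:,1]-p[1])<.04)&(P[:,2]>.10)&(P[:,2]<.158)&(g.max(1)>60)
    Q=P[m];T=np.c_[Q[:,:2]@t,Q[:,:2]@n,Q[:,2]];print(len(Q),np.percentile(T,[2,10,50,90,98],axis=0).round(4).tolist())
cv2.imwrite('pics/c4.png',np.hstack([cv2.resize(cv2.cvtColor(d['frame'],cv2.COLOR_RGB2BGR)[v:v+90,u:u+120],(400,300),interpolation=cv2.INTER_CUBIC) for d,u,v in((a,110,200),(b,360,180))]))
E
```

```text
[ 0.6009396  -0.25063439  0.16829149] [ 0.02957971  0.70114151 -2.45313398]
tcp t,n 0.3250109661408371 -0.56377403829105
200 [[0.3143, -0.5903, 0.1226], [0.3222, -0.5896, 0.13], [0.3418, -0.5745, 0.1475], [0.3491, -0.549, 0.1548], [0.351, -0.5406, 0.1571]]
318 [[0.3055, -0.5898, 0.1213], [0.3067, -0.5867, 0.1263], [0.3094, -0.5667, 0.1433], [0.3215, -0.5468, 0.1556], [0.3341, -0.5401, 0.1572]]
```

View pics/c4.png

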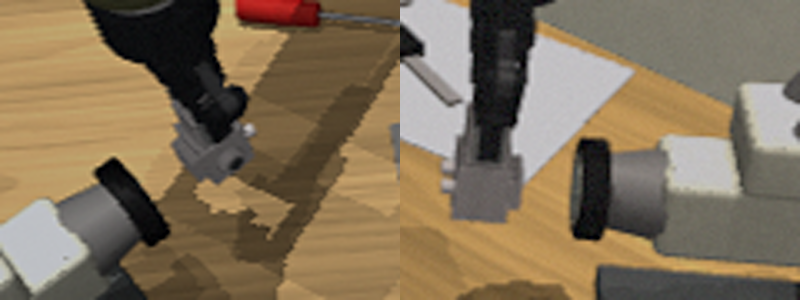

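The pad faces the lens squarely; its front is about 37 mm from the glass and it is centred. Next are the port and then the studs.

apply_moves(
  series=[
    [0,0,0,0,0,6,0],
    [0,0,0,0,0,10,0],
    [0,0,0,0,0,10,0],
    [0,0,0,0,0,10,0],
    [0,0,0,0,0,10,0],
    [0,0,0,0,0,10,0],
    [0,0,0,0,0,10,0],
    [0,0,0,0,0,10,0],
    [0,0,0,0,0,9,0],
    [0,0,0,0,0,5,0],
    [0,0,0,0,0,0,0],
    [0,0,0,0,0,0,0],
  ],
)

```text
time_s: 9.1
position: [0.601, -0.2506, 0.1683]
tool_rot: [[0.794, 0.608, -0.0], [0.608, -0.794, 0.0], [0.0, -0.0, -1.0]]
ft_force: [0.4, 0.1, -2.3]
grip_width: 0.027
gripper_force: 59.9
```

apply_moves(
  series=[
    [0,0,0,0,0,0,0],
    [0,0,0,0,0,0,0],
    [0,0,0,0,0,0,0],
    [0,0,0,0,0,0,0],
    [0,0,0,0,0,0,0],
  ],
)

```text
time_s: 9.72
position: [0.601, -0.2507, 0.1683]
tool_rot: [[0.795, 0.607, -0.0], [0.607, -0.795, -0.0], [-0.0, 0.0, -1.0]]
ft_force: [-0.2, -0.2, -2.7]
grip_width: 0.0269
gripper_force: 59.9
```

apply_moves(
  series=[
    [0,0,0,0,0,6,0],
    [0,0,0,0,0,10,0],
    [0,0,0,0,0,10,0],
    [0,0,0,0,0,10,0],
    [0,0,0,0,0,10,0],
    [0,0,0,0,0,10,0],
    [0,0,0,0,0,10,0],
    [0,0,0,0,0,10,0],
    [0,0,0,0,0,9,0],
    [0,0,0,0,0,5,0],
    [0,0,0,0,0,0,0],
    [0,0,0,0,0,0,0],
  ],
)

```text
time_s: 11.22
position: [0.601, -0.2506, 0.1683]
tool_rot: [[0.608, -0.794, -0.0], [-0.794, -0.608, 0.0], [-0.0, 0.0, -1.0]]
ft_force: [0.2, 0.8, -2.0]
grip_width: 0.0269
gripper_force: 59.9
```

apply_moves(
  series=[
    [0,0,0,0,0,0,0],
    [0,0,0,0,0,0,0],
    [0,0,0,0,0,0,0],
    [0,0,0,0,0,0,0],
    [0,0,0,0,0,0,0],
  ],
)

```text
time_s: 11.85
position: [0.601, -0.2506, 0.1683]
tool_rot: [[0.607, -0.795, 0.0], [-0.795, -0.607, 0.0], [-0.0, -0.0, -1.0]]
ft_force: [-0.0, -1.0, -2.8]
grip_width: 0.0273
gripper_force: 59.9
```

```bash
python3 - <<'E'
from h import *
b=grab('side','si4');s=b['s'];print(s['position'],s['ft_force'],s['q'],s['tool_rot'])
E
```

```text
[ 0.60095266 -0.25063704  0.16833858] [-1.92356856e-03 -9.89561126e-01 -2.80692212e+00] [-3.30359097e+01  3.46411988e+01  6.25577475e+01  3.98084471e-04
  8.28009175e+01  1.09627065e+02] [[ 6.06501634e-01 -7.95082239e-01  5.75231839e-06]
 [-7.95082239e-01 -6.06501634e-01  4.48171560e-06]
 [-7.45419662e-08 -7.29173403e-06 -1.00000000e+00]]
```

apply_moves(
  series=[
    [-7,0,0,0,0,0,0],
    [-7,0,3,0,0,0,0],
    [0,0,0,0,5,0,0],
    [0,0,0,0,7,0,0],
    [0,0,0,0,7,0,0],
    [0,0,0,0,7,0,0],
    [0,0,0,0,4,0,0],
    [0,0,0,0,0,0,0],
    [0,0,0,0,0,0,0],
    [0,0,0,0,0,0,0],
    [0,0,0,0,0,0,0],
    [0,0,0,0,0,0,0],
  ],
)

```text
time_s: 13.4
position: [0.5925, -0.2397, 0.1653]
tool_rot: [[0.525, -0.795, 0.303], [-0.689, -0.606, -0.397], [0.5, -0.0, -0.866]]
ft_force: [-0.0, 0.0, -2.5]
grip_width: 0.027
gripper_force: 59.9
```

apply_moves(
  series=[
    [0,0,0,0,0,0,0],
    [0,0,0,0,0,0,0],
    [0,0,0,0,0,0,0],
  ],
)

```text
time_s: 13.78
position: [0.5925, -0.2395, 0.1653]
tool_rot: [[0.525, -0.795, 0.303], [-0.689, -0.606, -0.398], [0.5, -0.0, -0.866]]
ft_force: [0.2, 0.2, -2.3]
grip_width: 0.0272
gripper_force: 59.9
```

```bash
python3 - <<'E'
from h import *
a=grab('scene','sc5');b=grab('side','si5');s=b['s'];print(s['position'],s['ft_force'],s['q'])
cv2.imwrite('pics/c5.png',np.hstack([cv2.resize(cv2.cvtColor(d['frame'],cv2.COLOR_RGB2BGR)[v:v+90,u:u+120],(400,300),interpolation=cv2.INTER_CUBIC) for d,u,v in((load('si4'),360,180),(b,360,180))]))
E
```

```text
[ 0.59246349 -0.2394852   0.16532814] [-0.55263145  0.36939165 -2.72009277] [-27.6771915   25.58839936  86.26746731 -18.39684587  42.01156013
 125.86031932]
```

View pics/c5.png

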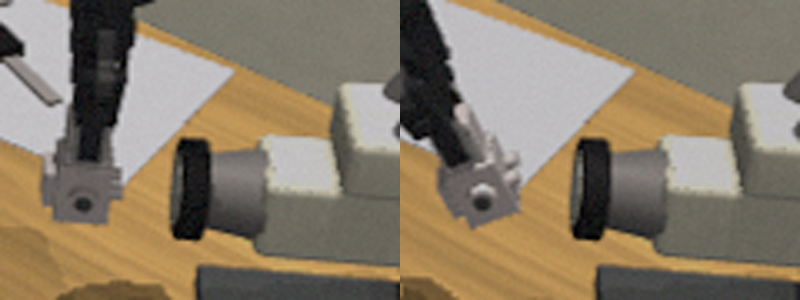

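The twin studs faced the lens and the foot is now tipped up towards it. I'll untip, back off and carry the block over the plate.

apply_moves(
  series=[
    [0,0,0,0,-8,0,0],
    [0,0,0,0,-8,0,0],
    [0,0,0,0,-8,0,0],
    [0,0,0,0,-6,0,0],
    [-30,0,0,0,0,0,0],
    [-30,0,0,0,0,0,0],
    [0,0,-30,0,0,8,0],
    [0,0,-30,0,0,8,0],
    [0,0,-25,0,0,8,0],
    [0,0,0,0,0,7,0],
  ],
)

```text
time_s: 15.12
position: [0.5568, -0.1922, 0.2527]
tool_rot: [[0.106, -0.994, 0.004], [-0.994, -0.106, -0.003], [0.003, -0.004, -1.0]]
ft_force: [-0.6, -0.3, -3.6]
grip_width: 0.0269
gripper_force: 60.0
```

apply_moves(
  series=[
    [-40,-5,0,0,0,0,0],
    [-40,-5,0,0,0,0,0],
    [-40,-5,0,0,0,0,0],
    [-40,-5,0,0,0,0,0],
    [-43,-6,0,0,0,0,0],
    [0,0,0,0,0,0,0],
    [0,0,0,0,0,0,0],
  ],
)

```text
time_s: 16.0
position: [0.5596, 0.0125, 0.2503]
tool_rot: [[0.111, -0.994, 0.0], [-0.994, -0.111, -0.001], [0.001, -0.0, -1.0]]
ft_force: [0.6, 0.2, -2.6]
grip_width: 0.0269
gripper_force: 59.9
```

```bash
python3 - <<'E'
from h import *
d=grab('wrist','w2'); s=d['s']; print(s['position'],s['tool_rot'],s['q'],s['grip_width'])
cv2.imwrite('pics/w2.png',cv2.resize(cv2.cvtColor(d['frame'],cv2.COLOR_RGB2BGR),(800,600)))
P=cloud(d).reshape(-1,3);f=d['frame'].reshape(-1,3).astype(int);sat=f.max(1)-f.min(1)
m=(sat<25)&(abs(P[:,0]-.632)<.04)&(abs(P[:,1]-.01)<.15)&(P[:,2]>.024)&(P[:,2]<.042);Q=P[m]
print(len(Q),cv2.minAreaRect((Q[:,:2]*1000).astype(np.float32)),np.median(Q[:,2]))
for nm,c in(('L',(.585,.092)),('R',(.590,-.066))):
    m=(P[:,2]>.068)&(P[:,2]<.1)&(np.hypot(P[:,0]-c[0],P[:,1]-c[1])<.035);Q=P[m];print(nm,len(Q),cv2.minAreaRect((Q[:,:2]*1000).astype(np.float32)),Q[:,2].mean())
E
```

```text
[0.55963887 0.01245398 0.25033403] [[ 1.10558184e-01 -9.93869604e-01  3.14053194e-04]
 [-9.93869451e-01 -1.10558358e-01 -6.03473221e-04]
 [ 6.34494897e-04 -2.45408971e-04 -9.99999769e-01]] [-1.08275619e+01  2.20767814e+01  7.07187179e+01 -3.06177467e-02
  8.71803322e+01  1.62826439e+02] 0.026916735796014557
2348 ((611.1824340820312, 11.983253479003906), (58.29759216308594, 267.4337463378906), 5.783761501312256) 0.02972104457162239
L 181 ((594.8783569335938, 91.24748229980469), (11.483101844787598, 17.700843811035156), 14.751412391662598) 0.07749849883070109
R 843 ((596.4676513671875, -63.201087951660156), (28.606748580932617, 28.01478385925293), 10.463627815246582) 0.0786499658085254
```

View pics/w2.png

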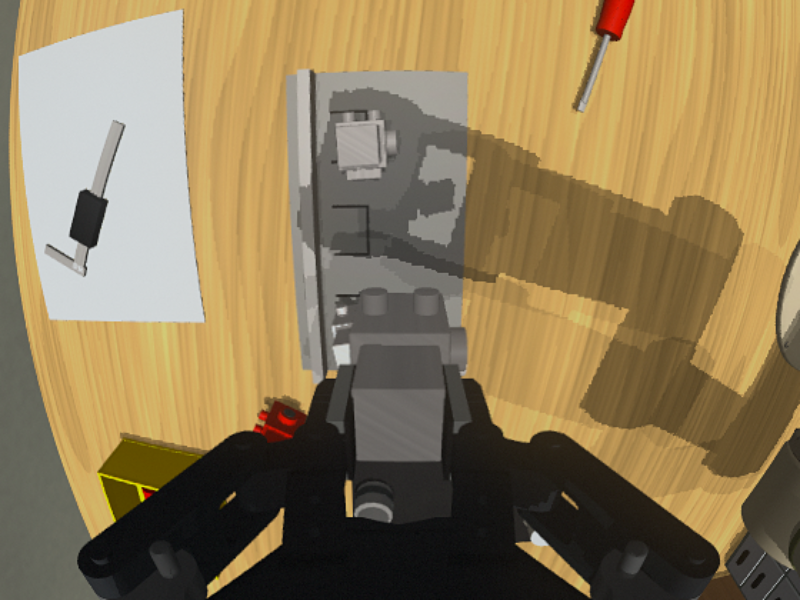

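The wrist view shows the fence on the left with its near top edge at about (313,75) to (322,370). The middle outline has corners at (370,206) and (370,254). The right mate's top is at (360,142).

```bash
python3 - <<'E'
from h import *
d=load('w2');C=cloud(d)
def pt(u,v):
    u=int(round(u*.7));v=int(round(v*.7));return np.nanmedian(C[v-1:v+2,u-1:u+2].reshape(-1,3),0).round(4)
for n,u,v in [('fenceTop',308,90),('fenceTop',311,200),('fenceTop',314,300),('outl',370,206),('outl',370,254),('outl',333,206),('outl',335,254),('plate corner',467,73),('plate right',466,200),('plateTL',320,73),('R out',330,111)]:
    print(n,pt(u,v))
# fence top strips by rows
P=C
for v in range(55,250,15):
    r=C[v];m=(r[:,2]>.026)&(r[:,2]<.036)&(abs(r[:,0]-.635)<.03)
    if m.sum()>1: q=r[m]; print(v,m.sum(),q[:,1].mean().round(4),'x',q[:,0].min().round(4),q[:,0].max().round(4),'adj',(q[:,0]+.11*q[:,1]).min().round(4),(q[:,0]+.11*q[:,1]).max().round(4),q[:,2].mean().round(4))
E
```

```text
fenceTop [ 0.6426 -0.1023  0.0295]
fenceTop [ 0.6327 -0.0153  0.0284]
fenceTop [0.6253 0.0687 0.0293]
outl [ 0.5868 -0.0114  0.0048]
outl [0.5828 0.0308 0.0043]
outl [ 0.6182 -0.0083  0.0041]
outl [0.6137 0.0341 0.0042]
plate corner [ 0.5197 -0.1327  0.0035]
plate right [ 0.5066 -0.0252  0.0006]
plateTL [ 0.6397 -0.1198  0.003 ]
R out [ 0.6278 -0.0876  0.0037]
55 10 -0.1113 x 0.6428 0.6525 adj 0.6305 0.6403 0.0295
70 10 -0.0942 x 0.6408 0.6505 adj 0.6304 0.6402 0.0298
85 9 -0.0773 x 0.639 0.6481 adj 0.6305 0.6396 0.0294
100 9 -0.0604 x 0.6375 0.6466 adj 0.6309 0.64 0.0293
115 9 -0.0435 x 0.6361 0.6452 adj 0.6312 0.6404 0.0298
130 10 -0.0265 x 0.6333 0.6438 adj 0.6303 0.6409 0.0298
145 9 -0.0093 x 0.6322 0.6415 adj 0.6312 0.6406 0.0298
160 8 0.0079 x 0.6298 0.6381 adj 0.6306 0.639 0.0298
175 9 0.0257 x 0.6277 0.6368 adj 0.6305 0.6396 0.0297
190 9 0.0438 x 0.6253 0.6348 adj 0.6301 0.6396 0.0296
205 9 0.0625 x 0.6231 0.6328 adj 0.6299 0.6397 0.0294
220 9 0.0817 x 0.6211 0.6306 adj 0.6301 0.6397 0.0296
235 9 0.1015 x 0.6188 0.6289 adj 0.63 0.6401 0.0297
```

apply_moves(
  series=[
    [3,-23,0,0,0,0,0],
    [2.5,-23,0,0,0,0,0],
    [0,0,40,0,0,0,0],
    [0,0,45,0,0,0,0],
    [0,0,45,0,0,0,0],
    [0,0,40,0,0,0,0],
    [0,0,18,0,0,0,0],
    [0,0,6,0,0,0,0],
    [0,0,2,0,0,0,0],
    [0,0,0,0,0,0,0],
  ],
)

```text
time_s: 17.3
position: [0.6063, 0.0121, 0.0552]
tool_rot: [[0.11, -0.994, 0.002], [-0.994, -0.11, -0.0], [0.0, -0.001, -1.0]]
ft_force: [0.1, 0.1, -2.5]
grip_width: 0.0267
gripper_force: 60.1
```

apply_moves(
  series=[
    [0,0,1,0,0,0,0],
    [0,0,1,0,0,0,0],
    [0,-2,0,0,0,0,0],
    [0,-2,0,0,0,0,0],
    [0,0,0,0,0,0,0],
  ],
)

```text
time_s: 17.92
position: [0.609, 0.0127, 0.0536]
tool_rot: [[0.111, -0.994, -0.002], [-0.994, -0.111, -0.001], [0.0, 0.002, -1.0]]
ft_force: [-7.1, -1.1, 8.8]
grip_width: 0.0271
gripper_force: 62.1
```

apply_moves(
  series=[
    [0,-1,0,0,0,0,0],
    [0,-1,0,0,0,0,0],
    [0,0,0,0,0,0,0],
  ],
)

```text
time_s: 18.3
position: [0.6108, 0.013, 0.0536]
tool_rot: [[0.111, -0.994, -0.002], [-0.994, -0.111, -0.001], [0.0, 0.002, -1.0]]
ft_force: [-7.7, -1.4, 10.2]
grip_width: 0.0267
gripper_force: 62.1
```

apply_moves(
  series=[
    [0,-1,0,0,0,0,0],
    [0,-1,0,0,0,0,0],
    [0,0,0,0,0,0,0],
  ],
)

```text
time_s: 18.68
position: [0.6113, 0.0131, 0.0536]
tool_rot: [[0.111, -0.994, -0.006], [-0.994, -0.111, -0.001], [0.0, 0.006, -1.0]]
ft_force: [-14.9, -2.7, 14.0]
grip_width: 0.0272
gripper_force: 62.9
```

apply_moves(
  series=[
    [0,1.5,0,0,0,0,0],
    [0,0,0,0,0,0,0.15],
    [0,0,0,0,0,0,0.4],
    [0,0,0,0,0,0,0.6],
    [0,0,-3,0,0,0,0.6],
    [0,0,-15,0,0,0,0.6],
    [0,0,-40,0,0,0,0.6],
    [0,0,-50,0,0,0,0.6],
    [0,0,-40,0,0,-10,0.6],
    [0,0,0,0,0,-10,0.6],
    [0,0,0,0,0,-10,0.6],
    [0,0,0,0,0,-10,0.6],
  ],
)

```text
time_s: 20.18
position: [0.6123, 0.0132, 0.2016]
tool_rot: [[0.727, -0.686, 0.001], [-0.686, -0.727, -0.0], [0.001, -0.001, -1.0]]
ft_force: [0.3, 0.4, 0.1]
grip_width: 0.0513
gripper_force: 0.0
```

apply_moves(
  series=[
    [0,0,0,0,0,-10,0.6],
    [0,0,0,0,0,-10,0.6],
    [0,0,0,0,0,-10,0.6],
    [0,0,0,0,0,-10,0.6],
    [0,0,0,0,0,-10,0.6],
    [0,0,0,0,0,-10,0.6],
    [0,0,0,0,0,-10,0.6],
    [0,0,0,0,0,-10,0.6],
    [0,0,0,0,0,-10,0.6],
    [0,0,0,0,0,-10,0.6],
    [0,0,0,0,0,-10,0.6],
    [0,0,0,0,0,-10,0.6],
  ],
)

```text
time_s: 21.68
position: [0.6124, 0.0132, 0.2015]
tool_rot: [[0.231, 0.973, 0.001], [0.973, -0.231, -0.0], [0.0, 0.001, -1.0]]
ft_force: [-0.1, -0.3, -0.3]
grip_width: 0.0514
gripper_force: 0.0
```

apply_moves(
  series=[
    [-20,0,0,0,0,-10,0.6],
    [-20,0,0,0,0,-10,0.6],
    [-20,0,0,0,0,0,0.6],
    [0,0,0,0,0,0,0.6],
    [0,0,0,0,0,0,0.6],
  ],
)

```text
time_s: 22.3
position: [0.6086, -0.0457, 0.2005]
tool_rot: [[-0.109, 0.994, 0.0], [0.994, 0.109, 0.0], [0.0, 0.0, -1.0]]
ft_force: [0.5, 0.7, -1.7]
grip_width: 0.0513
gripper_force: 0.0
```

```bash
cat > m.py <<'E'
from h import *
import sys
def meas(tag):
    d=grab('wrist',tag); s=d['s']; print(s['time_s'],s['position'].round(4),s['tool_rot'].round(3).tolist(),s['q'].round(1),round(s['grip_width'],4))
    C=cloud(d);P=C.reshape(-1,3);c,sn=np.cos(np.radians(6.3)),np.sin(np.radians(6.3));R=np.array([[c,-sn],[sn,c]])
    O=np.array([.6302-.11*.0145,.0145])-.030*R[:,0]   # plate origin estimate
    print('origin',O)
    L=(P[:,:2]-O)@R   # plate frame
    for nm,y0 in(('L',80),('M',0),('R',-80)):
        g=(abs(L[:,1]-y0/1000)<.038)&(abs(L[:,0]-.005)<.045)
        for lo,hi in((.070,.09),(.040,.056)):
            m=g&(P[:,2]>lo)&(P[:,2]<hi)
            if m.sum()>20:
                r=cv2.minAreaRect((L[m]*1000).astype(np.float32)); print(nm,lo,m.sum(),'c',np.round(r[0],1),'sz',np.round(r[1],1),'ang',round(r[2],1),'z',P[m,2].mean().round(4))
    return d
if __name__=='__main__':
    d=meas(sys.argv[1]); cv2.imwrite(f'pics/{sys.argv[1]}.png',cv2.resize(cv2.cvtColor(d['frame'],cv2.COLOR_RGB2BGR),(800,600)))
E
python3 m.py w3
```

```text
22.3 [ 0.6086 -0.0457  0.2005] [[-0.109, 0.994, 0.0], [0.994, 0.109, 0.0], [0.0, 0.0, -1.0]] [-15.4  29.1  67.2   0.   83.6 -21.6] 0.0513
origin [0.59878617 0.01120797]
L 0.07 1196 c [-3.8 83.9] sz [28.1 28.9] ang 9.3 z 0.0785
L 0.04 466 c [-4.3 87.4] sz [36.3 43.9] ang 10.3 z 0.0477
M 0.07 1172 c [11.7  0.3] sz [28.2 28. ] ang 1.9 z 0.0787
M 0.04 404 c [11.3  4.2] sz [35.7 43.8] ang 0.6 z 0.0474
R 0.07 1052 c [-10.5 -73.5] sz [28.3 28.4] ang 3.3 z 0.0783
R 0.04 478 c [ -5.4 -65.9] sz [30.7 48.6] ang 57.6 z 0.0477
```

View pics/w3.png

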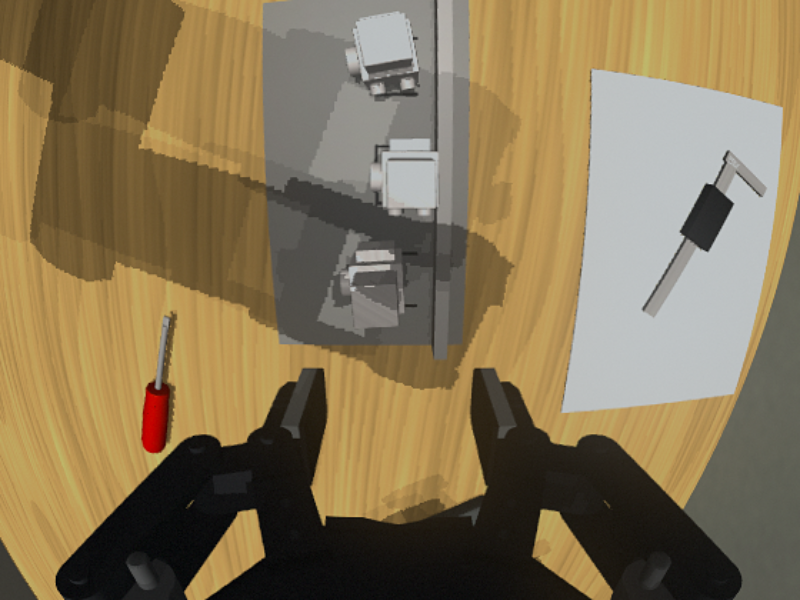

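Middle block is snug at (11.7, 0.3) mm, square within 2°. Left mate is at (-3.8, 83.9) mm, turned 9°; right mate is at (-10.5, -73.5) mm, turned 3°. I'll start with the right mate.

apply_moves(
  series=[
    [-16,-14,0,0,0,-3.3,0.6],
    [0,0,45,0,0,0,0.6],
    [0,0,45,0,0,0,0.6],
    [0,0,35,0,0,0,0.6],
    [0,0,15,0,0,0,0.6],
    [0,0,6,0,0,0,0.6],
    [0,0,0,0,0,0,0.6],
    [0,0,0,0,0,0,0.3],
    [0,0,0,0,0,0,0.1],
    [0,0,0,0,0,0,0],
    [0,0,0,0,0,0,0],
    [0,0,0,0,0,0,0],
  ],
  grip_force=25,
)

```text
time_s: 23.85
position: [0.5968, -0.0637, 0.0554]
tool_rot: [[-0.167, 0.986, 0.002], [0.986, 0.167, -0.001], [-0.001, 0.002, -1.0]]
ft_force: [-1.2, 0.4, 6.6]
grip_width: 0.0277
gripper_force: 30.1
```

apply_moves(
  series=[
    [0,0,0,0,0,1.5,0],
    [0,0,0,0,0,1.8,0],
    [-1,3,0,0,0,0,0],
    [-1,3,0,0,0,0,0],
    [-1,3,0,0,0,0,0],
    [-1,3,0,0,0,0,0],
    [-1,3,0,0,0,0,0],
    [-1,3,0,0,0,0,0],
    [0,2,0,0,0,0,0],
    [0,1,0,0,0,0,0],
    [0,0,0,0,0,0,0],
  ],
)

```text
time_s: 25.22
position: [0.6166, -0.0674, 0.0555]
tool_rot: [[-0.111, 0.994, -0.003], [0.994, 0.111, -0.0], [-0.0, -0.003, -1.0]]
ft_force: [-9.5, -1.1, 12.4]
grip_width: 0.0277
gripper_force: 31.3
```

apply_moves(
  series=[
    [0,1.5,0,0,0,0,0],
    [0,1,0,0,0,0,0],
    [0,1,0,0,0,0,0],
    [0,0,0,0,0,0,0],
  ],
)

```text
time_s: 25.72
position: [0.6199, -0.0671, 0.0555]
tool_rot: [[-0.111, 0.994, -0.003], [0.994, 0.111, -0.001], [-0.0, -0.003, -1.0]]
ft_force: [-10.4, -0.2, 12.1]
grip_width: 0.0275
gripper_force: 30.9
```

apply_moves(
  series=[
    [0,1,0,0,0,0,0],
    [0,0.5,0,0,0,0,0],
    [0,0,0,0,0,0,0],
  ],
)

```text
time_s: 26.1
position: [0.6201, -0.067, 0.0555]
tool_rot: [[-0.111, 0.994, -0.006], [0.994, 0.111, -0.001], [0.0, -0.006, -1.0]]
ft_force: [-15.8, -2.4, 15.5]
grip_width: 0.0274
gripper_force: 31.5
```

apply_moves(
  series=[
    [0,-1,0,0,0,0,0],
    [0,0,0,0,0,0,0.15],
    [0,0,0,0,0,0,0.4],
    [0,0,0,0,0,0,0.6],
    [0,0,-3,0,0,0,0.6],
    [0,0,-20,0,0,0,0.6],
    [0,0,-40,0,0,0,0.6],
    [0,0,-37,0,0,0,0.6],
    [41,-4,0,0,0,0,0.6],
    [41,-4,0,0,0,0,0.6],
    [41,-4,0,0,0,0,0.6],
    [41,-4,0,0,0,0,0.6],
  ],
)

```text
time_s: 27.6
position: [0.5876, 0.0958, 0.1545]
tool_rot: [[-0.11, 0.994, 0.0], [0.994, 0.11, 0.0], [0.0, 0.0, -1.0]]
ft_force: [0.6, 0.4, 0.4]
grip_width: 0.0513
gripper_force: 0.0
```

apply_moves(
  series=[
    [0,1,0,0,0,-9.3,0.6],
    [0,0,0,0,0,0,0.6],
    [0,0,0,0,0,0,0.6],
  ],
)

```text
time_s: 27.98
position: [0.589, 0.0942, 0.1543]
tool_rot: [[-0.266, 0.964, 0.0], [0.964, 0.266, -0.0], [-0.0, 0.0, -1.0]]
ft_force: [0.7, 0.4, 0.0]
grip_width: 0.0511
gripper_force: 0.0
```

apply_moves(
  series=[
    [0,-3,30,0,0,0,0.6],
    [0,0,35,0,0,0,0.6],
    [0,0,22,0,0,0,0.6],
    [0,0,11,0,0,0,0.6],
    [0,0,0,0,0,0,0.6],
    [0,0,0,0,0,0,0.3],
    [0,0,0,0,0,0,0.1],
    [0,0,0,0,0,0,0],
    [0,0,0,0,0,0,0],
    [0,0,0,0,0,0,0],
  ],
  grip_force=25,
)

```text
time_s: 29.22
position: [0.5864, 0.0937, 0.0574]
tool_rot: [[-0.269, 0.963, 0.002], [0.963, 0.269, -0.0], [-0.001, 0.002, -1.0]]
ft_force: [-1.4, -1.0, 6.2]
grip_width: 0.0281
gripper_force: 29.4
```

apply_moves(
  series=[
    [0,0,0,0,0,3,0],
    [0,0,0,0,0,3,0],
    [0,0,0,0,0,3.2,0],
    [-1,3,0,0,0,0,0],
    [-1,3,0,0,0,0,0],
    [-1,3,0,0,0,0,0],
    [-1,3,0,0,0,0,0],
    [0,2,0,0,0,0,0],
    [0,1.5,0,0,0,0,0],
    [0,1,0,0,0,0,0],
    [0,0,0,0,0,0,0],
  ],
)

```text
time_s: 30.6
position: [0.6003, 0.0918, 0.0575]
tool_rot: [[-0.113, 0.994, -0.006], [0.994, 0.113, -0.0], [0.0, -0.006, -1.0]]
ft_force: [-14.7, -0.2, 18.1]
grip_width: 0.0276
gripper_force: 32.4
```

apply_moves(
  series=[
    [0,1,0,0,0,0,0],
    [0,1,0,0,0,0,0],
    [0,0.5,0,0,0,0,0],
    [0,0,0,0,0,0,0],
  ],
)

```text
time_s: 31.1
position: [0.6023, 0.0921, 0.0575]
tool_rot: [[-0.113, 0.994, -0.007], [0.994, 0.113, -0.0], [0.001, -0.007, -1.0]]
ft_force: [-16.7, -1.7, 18.7]
grip_width: 0.0275
gripper_force: 30.9
```

Plate x is now about 12.3 mm, at contact. I'll release, lift clear and check.

apply_moves(
  series=[
    [0,0.5,0,0,0,0,0],
    [0,0,0,0,0,0,0],
    [0,-1,0,0,0,0,0],
    [0,0,0,0,0,0,0.15],
    [0,0,0,0,0,0,0.4],
    [0,0,0,0,0,0,0.6],
    [0,0,-3,0,0,0,0.6],
    [0,0,-20,0,0,0,0.6],
    [0,0,-45,0,0,0,0.6],
    [0,0,-45,0,0,0,0.6],
    [0,0,-40,0,0,0,0.6],
  ],
)

```text
time_s: 32.48
position: [0.605, 0.0918, 0.2112]
tool_rot: [[-0.112, 0.994, 0.001], [0.994, 0.112, -0.0], [-0.0, 0.001, -1.0]]
ft_force: [-0.3, -0.2, -0.0]
grip_width: 0.0514
gripper_force: 0.0
```

apply_moves(
  series=[
    [-45,0,0,0,0,0,0.6],
    [-45,0,0,0,0,0,0.6],
    [-45,0,0,0,0,0,0.6],
    [-25,0,0,0,0,0,0.6],
    [0,0,0,0,0,0,0.6],
    [0,0,0,0,0,0,0.6],
  ],
)

```text
time_s: 33.22
position: [0.6227, -0.0664, 0.2093]
tool_rot: [[-0.112, 0.994, -0.0], [0.994, 0.112, 0.0], [0.0, -0.0, -1.0]]
ft_force: [0.8, 0.3, 0.1]
grip_width: 0.0515
gripper_force: 0.0
```

```bash
python3 m.py w4
```

```text
33.225 [ 0.6227 -0.0664  0.2093] [[-0.112, 0.994, -0.0], [0.994, 0.112, 0.0], [0.0, -0.0, -1.0]] [-16.9  30.4  63.4   0.   86.2 -23.4] 0.0515
origin [0.59878617 0.01120797]
L 0.07 886 c [11.8 77.3] sz [28.  22.1] ang 0.2 z 0.0784
L 0.04 451 c [11.9 80.2] sz [36.  35.4] ang 0.4 z 0.0476
M 0.07 1076 c [11.6  0.2] sz [26.2 27.5] ang 90.0 z 0.0787
M 0.04 449 c [12.   3.6] sz [42.9 36.1] ang 89.8 z 0.0474
R 0.07 1034 c [ 12.  -79.3] sz [28.1 28.3] ang 0.5 z 0.0783
R 0.04 456 c [ 11.9 -75.6] sz [36.1 42.7] ang 0.1 z 0.0474
```

View pics/w4.png

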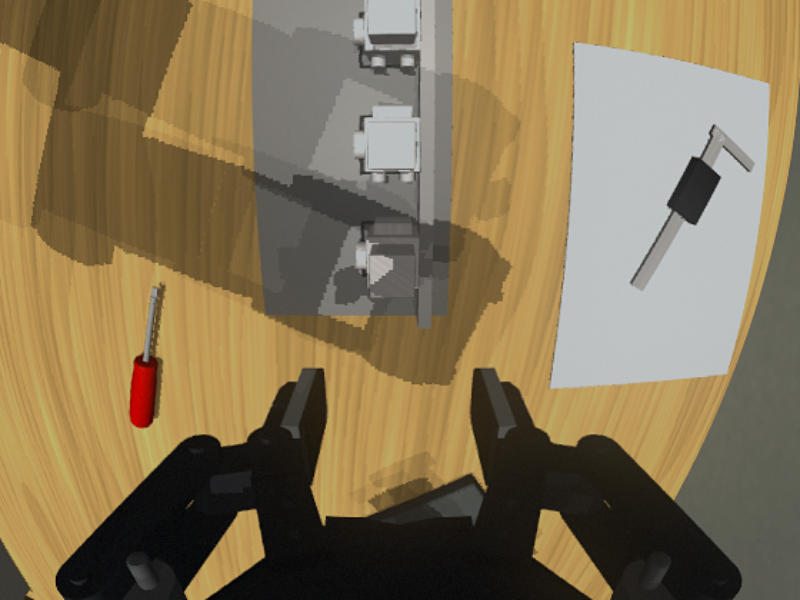

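All three blocks stand in a row at (392,20), (390,145) and (392,270), square to the fence. Their plate x is about 12 mm, the plate y values are about 80, 0 and -79 mm, and the robot is clear. Handing in.

```bash
python3 -c "
from rig import env
print(env.close_job())"
```

```text
the job is handed in; nothing more can be done
None
```

I showed all four views to the lens in order and set the three blocks snug and square against the fence, within about 1 mm of their places by the last camera check; the job is handed in at about 33 s, but no verdict came back.

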